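# Vent the seed propagator with its treadle

## Robot

A 6-joint arm with a two-finger parallel gripper is mounted at the origin on the work surface. World frame = base frame: x ahead of the robot, y to its left, z up, the work surface at z = 0. Lengths are in m, angles in degrees, forces in N, time in s.
With the tool pointing down it reaches from about 0.25 to 0.725 m from the base axis. Payload 9.7 kg.
Tool frame: the origin (TCP) lies on the centre line of the jaws, within the pads' length; the fingertips stand 22 mm ahead of it and the grasp point (between the pads) lies 3 mm ahead of it; z points along the fingers, y is the direction in which the jaws open and shut (so a half turn about z gives the same grasp; the last joint's range is limited). The gripper opens to 85 mm and grips with 20 to 120 N. Pads are 22 mm wide; open, the fingers measure 114 mm over their backs; the gripper's body (76 mm by 85 mm) begins 54 mm behind the grasp point. The pads swing forward as they close: fully open they stand 13 mm farther back than shut.
Start: joints at [-70.588, 4.979, 10.078, 95.1, 0, 90], TCP at [0.183, -0.519, 0.253] pointing down, gripper open.
Joint ranges: [-179.16, 179.16], [-48.56, 103.87], [-65.8, 70.77], [-126.05, 130.52], [-82.76, 87.17], [-180, 180]. Speed limits (degrees/s): [127.2, 127.2, 147.25, 180, 180, 180].

## Interface

Orientations are given as [roll, pitch, yaw] about the fixed x, y, z axes, in that order (R = Rz(yaw) Ry(pitch) Rx(roll)).
In Python, from workcell import monitor, eyes, job gives the robot as it stands. The module is installed in compiled form; this text tells all that it offers.
- The arm moves only by the tool drive_tool, never from a script. Its argument "plan" is a list of rows, each a list of 3 entries, a list of its own where there are three numbers: the opening, from 0 (shut) to 1 (fully open), then the shift along the world's x, y, z in m, then the turn about the world's z in degrees. In form: [[gripper, [x, y, z], yaw], ...]. A call has 1 to 10 rows; each row shifts and turns the commanded pose from where the row before left it; what a row does not reach is not made up. A row lasts 1/8 s, in which the tool goes at most 62.5 mm and 10.7 degrees, less where a joint would pass 70% of its speed; a pose out of reach is approached as far as the arm can. A call is refused whole if a number of a shift passes 0.0625 or a number of a turn 10.7, either way. A call with a gripper value outside its range is refused whole. The fingers move at their own pace and stop on an object; "grip_force" is the grip in N (left out, the last holds). Time passes only in rows, so rows that do not move let the fingers close. It gives the time, the measured TCP pose, the force and the opening at its end, in the units of the state.
- monitor.get_obs(): the state, without advancing time (a new reading comes with each control period).
- eyes.camera(name): name is "scene" or "top"; returns (picture, depth): 400x640x3 uint8, red, green, blue; 400x640 float32, m along the optical axis (not along the pixel's ray), 0 where there is no reading.
- eyes.camera_params(name): a dict with "fx", "fy", "cx", "cy" (pixels), "extrinsics" (4x4, takes a point from world to camera coordinates). Camera axes: x right, y down, z forward; pixel columns grow to the right and rows downward; lengths in m; the calibration is good to about 2 mm. A picture is of the moment at which its call begins. camera_params takes no time and is no camera call.
- job.job_done(): hands the job in, once; it reports no verdict.
The state is a dict: "time": time; "q": joint angles; "qd": joint speeds; "joint_efforts": joint torques, N m; "ee_pos": TCP position; "tcp_rot": TCP orientation; "wrist_force": force on the tool from outside, world axes, zero at the start; "torque": the same for the moment, N m; "opening": finger opening in m.
Only numpy, scipy, OpenCV 4.12 (cv2) and the standard library are available. Lean on these libraries where they do the work, as an engineer would, in place of code of your own. Each camera call takes 0.05 s, during which the arm holds its last target.

## Task

Air the seedlings: push the propagator's orange lever right down, without forcing it hard against its stop, so that its linked clear lid stands fully open, keep it open for at least three seconds, then ease the lever back up so that the lid comes down slowly all the way and shuts softly, without ever dropping or slamming. Work the lid only through the lever, never touching the lid itself; nothing needs to be picked up, and the pots, tray, fork, jar and bottle standing about must stay where they are. Finish clear of the lever with the lid shut.

Things in the scene. Friction and masses are not known exactly. Their poses are not given: they have to be found in the camera images.
- propagator: Seed propagator: open black box 200 (its x) by 300 (its y) by 120 mm high with little pots of seedlings, fixed to the bench. Origin: centre of its underside. Its front, with the lever, faces its own -x, roughly towards the robot; z is up. Place varies, turned up to 0.35 rad.
- lever (a joint): Angle of the orange lever (rad): 0 = up at rest (lid shut), 0.48 = fully down on its stop (lid fully open). At rest the lever slopes up by 0.24 rad towards its free end; fully down it slopes down by 0.24 rad. The lid's weight brings it back up, following the finger. Pressing at the pad takes about 5 to 7 N at first and 2 to 3 N to hold it down; over 50 N is forcing it.
- lever_hinge (a point): Middle of the lever's hinge line, which runs along the propagator's y, 115 mm in front of the propagator's origin and 70 mm above the bench. The lever is a flat orange plate reaching 150 mm forward from here, 90 mm wide, 8 mm thick, with three dark ribs near its free end.
- lever_pad (a point): The place to press: on the lever's upper face, mid-width, 120 mm from the hinge line, 30 mm from the free end; rides with the lever. About 102 mm above the bench at rest, 45 mm when fully down (57 mm of travel, almost straight down, within 5 mm sideways), about 230 mm in front of the propagator's origin. Its axes are the propagator's at rest.
- lid: The clear lid with a wooden frame, 202 by 300 mm and 12 mm thick, hinged along the propagator's far (+x) rim, and linked to the lever: it opens 2.19 times the lever angle, to about 1.05 rad (60 degrees) above level; left to itself it falls and slams. Shut, it lies flat with its top 133 mm above the bench; open, its front edge rises to about 305 mm. Origin at the middle of its front edge (the hinge line is at its x = 0.202); when shut its axes are the propagator's.
- pot: Bystander: terracotta pot, 100 mm across, 90 mm high, on the round plywood turntable (340 mm across, top 35 mm above the bench). Origin under its centre.
- tray: Bystander: green plastic seedling tray, 120 by 90 by 40 mm high, on the turntable. Origin under its centre.
- jar: Bystander: small glass jar with a twist cap, 56 mm across, 75 mm high, on the turntable. Origin under its centre.
- fork: Bystander: steel hand fork with a wooden handle, 218 mm long, lying on the turntable. Origin at mid-length, underside.
- small_pot: Bystander: small terracotta pot, 70 mm across, 65 mm high, standing on the bench to one side of the lever, its side at least 50 mm from the lever's side. Origin under its centre.
- feed_bottle: Bystander: amber bottle with a white cap, 54 mm across, 130 mm high, standing on the bench to the other side of the lever, its side at least 50 mm from the lever's side. Origin under its centre.

How it is judged (in metres and radians):
On the way, in this order (a step that is already met when the one before it is completed fails the run):
1. the lever is pressed down and the lid stands fully open (at least 0.97 rad) for three seconds (angle between lid's own z axis and vertical above 0.97 rad), for 2.9 s.
2. the lid is shut again (angle between lid's own z axis and vertical below 0.03 rad), for 0.2 s.
At the end, for the whole second after the job is handed in: The lid is shut (under 0.03 rad) and the lever up at rest (under 0.02 rad), and every bystander is within 30 mm of where it stood (angle between lid's own z axis and vertical below 0.03 rad and value of joint lever below 0.02 rad and distance of each of pot, tray, jar, fork, small_pot, feed_bottle from where it was at the start of the episode below 0.03 m); the robot touches nothing.
It fails at once if the lid drops or slams (it comes down faster than 2.4 rad/s) (angular speed of lid above 2.4 rad/s and velocity of joint lever below -0.1 rad/s).
It fails at once if the fingers force the lever or lean on the propagator with over 50 N (contact force between the fingers and propagator above 50 N).
It fails at once if the robot touches the lid (contact force between any of the fingers, the arm and lid above 1 N).
It fails at once if a bystander is pushed, lifted or carried more than 30 mm (distance of any of pot, tray, jar, fork, small_pot, feed_bottle from where it was at the start of the episode above 0.03 m).
It also fails if it takes over 48 s, if anything falls off the work surface, if the arm or the gripper's body presses on something with over 40 N, if the wrist force passes 120 N, or if a joint passes its speed limit or range.

## Working session

There is one attempt and no reset: what is moved stays moved. The work goes in short steps, Python scripts to look and compute and a tool call to move; the robot and the scene stay as the last step left them, time stands still between calls to the robot, and variables do not carry over. Pictures are saved under pics/ and viewed, and the job is handed in when it is done.

Besides the shell and the picture viewer there is one more tool, called after "Emit:" by a JSON object that holds its "api" and its "payload", one argument or row to a line. drive_tool: Moves the arm, as the interface text tells. Its arguments: {"type":"object","properties":{"plan":{"type":"array","items":{"type":"array"}},"grip_force":{"type":"number"}},"required":["plan"]}

```bash
mkdir -p pics
cat > h.py <<'E'
import numpy as np,cv2
from workcell import monitor,eyes,job
def pts(name,depth):
    p=eyes.camera_params(name);v,u=np.mgrid[0:400,0:640]
    c=np.stack([(u-p['cx'])/p['fx']*depth,(v-p['cy'])/p['fy']*depth,depth],-1)
    E=np.array(p['extrinsics']);return (c-E[:3,3])@E[:3,:3]
E
python3 - <<'E'
from h import *
print(monitor.get_obs())
for n in('scene','top'):
    im,d=eyes.camera(n);cv2.imwrite(f'pics/{n}0.png',im[:,:,::-1]);np.savez(f'{n}0.npz',im=im,d=d)
    P=pts(n,d);hsv=cv2.cvtColor(im,cv2.COLOR_RGB2HSV)
    m=((hsv[...,0]>5)&(hsv[...,0]<18)&(hsv[...,1]>200)&(hsv[...,2]>150)).astype(np.uint8)
    k,l,s,c=cv2.connectedComponentsWithStats(m)
    for i in range(1,k):
        if s[i,4]>60:
            q=P[(l==i)&(d>0)]; print(n,s[i],c[i],q.mean(0).round(3),q.min(0).round(3),q.max(0).round(3))
E
```

```text
{'time': 0.0, 'q': array([-7.05881006e+01,  5.01021843e+00,  1.00325279e+01,  9.50994769e+01,
       -8.75449451e-04,  9.00007355e+01]), 'qd': array([-0.15167332,  0.04500888,  0.04791806,  0.01852752, -0.01814232,
       -0.10611696]), 'joint_efforts': array([ 6.90247271e-04, -5.20397723e+01,  4.64793169e+01,  1.65700726e-02,
        1.02415851e-05,  1.30450258e-05]), 'ee_pos': array([ 0.18272212, -0.51853594,  0.25257426]), 'tcp_rot': array([-1.79922833e+02,  8.76439203e-04,  1.94111651e+01]), 'wrist_force': array([ 3.85214322e-04, -7.54792655e-01, -5.52783663e-01]), 'torque': array([-0.03019252,  0.02102566, -0.00928663]), 'opening': 0.08546025322231267}
scene [183 249  21  17  74] [193.35135135 257.39189189] [ 0.515 -0.233  0.105] [ 0.507 -0.267  0.1  ] [ 0.526 -0.198  0.109]
scene [187 252  22  18  70] [197.4        260.81428571] [ 0.53  -0.23   0.102] [ 0.523 -0.265  0.095] [ 0.54  -0.194  0.106]
scene [192 256  20  17  65] [201.46153846 264.10769231] [ 0.544 -0.228  0.099] [ 0.536 -0.262  0.092] [ 0.551 -0.195  0.103]
scene [178 264  46  31  63] [197.85714286 280.41269841] [ 0.575 -0.263  0.089] [ 0.414 -0.277 -0.002] [ 0.629 -0.218  0.107]
```

View pics/scene0.png

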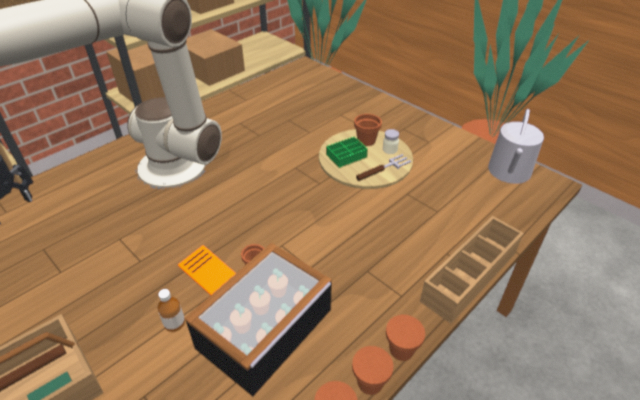

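View pics/top0.png

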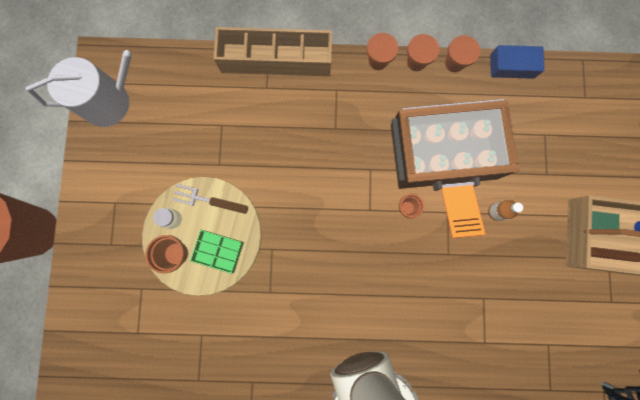

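The top view shows the lever at about (463,210), with its ribs at (467,227), the small pot at (410,206) and the bottle at (505,210). The lid is shut, and the gripper is at the lower right. Next I'll measure the lever plate with a wider mask.

Run:
```python
from h import *
for n in('scene','top'):
    z=np.load(f'{n}0.npz');im,d=z['im'],z['d'];P=pts(n,d);hsv=cv2.cvtColor(im,cv2.COLOR_RGB2HSV)
    m=((hsv[...,0]>9)&(hsv[...,0]<24)&(hsv[...,1]>200)&(hsv[...,2]>190)).astype(np.uint8)
    m=cv2.morphologyEx(m,cv2.MORPH_CLOSE,np.ones((5,5)))
    k,l,s,c=cv2.connectedComponentsWithStats(m)
    i=1+np.argmax(s[1:,4]);mm=cv2.erode((l==i).astype(np.uint8),np.ones((3,3)))>0
    q=P[mm&(d>0)];q=q[(q[:,2]>.06)&(q[:,2]<.13)]
    print(n,s[i],len(q),q.mean(0).round(4))
    A=np.c_[q[:,:2],np.ones(len(q))];co=np.linalg.lstsq(A,q[:,2],rcond=None)[0]
    print('slope',np.degrees(np.arctan(np.hypot(*co[:2]))),'grad yaw',np.degrees(np.arctan2(-co[1],-co[0])))
    # full mask contour corners
    q=P[(l==i)&(d>0)];q=q[(q[:,2]>.06)&(q[:,2]<.13)]
    r=cv2.minAreaRect(q[:,:2].astype(np.float32));print(r,cv2.boxPoints(r).round(4).tolist())
    # dark frame of lid: height z .12-.14 region
    q=P[(P[...,2]>.124)&(P[...,2]<.142)&(d>0)&(P[...,0]>.4)&(P[...,1]<-.05)&(P[...,1]>-.55)]
    r=cv2.minAreaRect(q[:,:2].astype(np.float32));print('lid',len(q),r,cv2.boxPoints(r).round(4).tolist())
```

```text
scene [ 178  246   57   49 1432] 1221 [ 0.5639 -0.2279  0.0935]
slope 13.715883400453423 grad yaw 7.957704212834965
((0.5629959106445312, -0.22663486003875732), (0.12357710301876068, 0.09145929664373398), 6.957439422607422) [[0.4961000084877014, -0.18870000541210175], [0.5072000026702881, -0.27950000762939453], [0.6298999786376953, -0.2644999921321869], [0.6187999844551086, -0.1738000065088272]]
lid 9196 ((0.7099918127059937, -0.20810222625732422), (0.31597965955734253, 0.30269473791122437), 6.849827289581299) [[0.535099983215332, -0.07670000195503235], [0.5712000131607056, -0.37720000743865967], [0.8848999738693237, -0.3395000100135803], [0.848800003528595, -0.039000000804662704]]Traceback (most recent call last):
  File "<stdin>", line 7, in <module>
    return _wrapfunc(a, 'argmax', axis=axis, out=out, **kwds)
    return bound(*args, **kwds)
ValueError: attempt to get argmax of an empty sequence
```

Run:
```python
from h import *
z=np.load('top0.npz');im,d=z['im'],z['d'];P=pts('top',d);hsv=cv2.cvtColor(im,cv2.COLOR_RGB2HSV)
print(hsv[200,462],P[200,462],hsv[213,462])
m=((hsv[...,0]>9)&(hsv[...,0]<24)&(hsv[...,1]>215)&(hsv[...,2]>170)).astype(np.uint8)
m=cv2.morphologyEx(m,cv2.MORPH_CLOSE,np.ones((5,5)))
k,l,s,c=cv2.connectedComponentsWithStats(m);i=1+np.argmax(s[1:,4]);print(s[i])
q=P[(l==i)&(d>0)];q=q[(q[:,2]>.06)&(q[:,2]<.13)]
r=cv2.minAreaRect(q[:,:2].astype(np.float32));print(r,cv2.boxPoints(r).round(4).tolist())
for n,(u,v) in dict(pot=(410,206),bot=(516,208)).items():print(n,P[v,u])
for nm,y0,y1 in(('pot',-.16,-.05),('bottle',-.42,-.28)):
    b=P[(P[...,2]>.03)&(P[...,2]<.14)&(P[...,0]>.44)&(P[...,0]<.6)&(P[...,1]>y0)&(P[...,1]<y1)]
    print(nm,b.min(0),b.max(0))
```

```text
[ 16 171 247] [ 0.59874909 -0.22451403  0.08865659] [ 16 174 247]Traceback (most recent call last):
  File "<stdin>", line 6, in <module>
    return _wrapfunc(a, 'argmax', axis=axis, out=out, **kwds)
    return bound(*args, **kwds)
ValueError: attempt to get argmax of an empty sequence
```

Run:
```python
from h import *
z=np.load('top0.npz');im,d=z['im'],z['d'];P=pts('top',d);hsv=cv2.cvtColor(im,cv2.COLOR_RGB2HSV)
m=((hsv[...,0]>9)&(hsv[...,0]<24)&(hsv[...,1]>150)&(hsv[...,2]>215)).astype(np.uint8)
m=cv2.morphologyEx(m,cv2.MORPH_CLOSE,np.ones((5,5)))
k,l,s,c=cv2.connectedComponentsWithStats(m);i=1+np.argmax(s[1:,4]);print(s[i])
q=P[(l==i)&(d>0)];q=q[(q[:,2]>.06)&(q[:,2]<.13)]
r=cv2.minAreaRect(q[:,:2].astype(np.float32));print(r,cv2.boxPoints(r).round(4).tolist())
q=P[(P[...,2]>.124)&(P[...,2]<.142)&(d>0)&(P[...,0]>.5)&(P[...,1]<-.0)&(P[...,1]>-.55)]
r=cv2.minAreaRect(q[:,:2].astype(np.float32));print('lid',len(q),r)
for nm,y0,y1 in(('pot',-.16,-.05),('bottle',-.42,-.285)):
    b=P[(P[...,2]>.03)&(P[...,2]<.14)&(P[...,0]>.44)&(P[...,0]<.6)&(P[...,1]>y0)&(P[...,1]<y1)]
    print(nm,b.min(0),b.max(0))
```

```text
[ 442  186   43   52 1632]
((0.5693488717079163, -0.22519491612911224), (0.1399434208869934, 0.0901607871055603), 7.675905704498291) [[0.49399998784065247, -0.1898999959230423], [0.5059999823570251, -0.2791999876499176], [0.6446999907493591, -0.2605000138282776], [0.6327000260353088, -0.1712000072002411]]
lid 8224 ((0.70647132396698, -0.20876182615756989), (0.3133644759654999, 0.30161452293395996), 7.27977991104126)
pot [ 0.54934495 -0.12592595  0.0306284 ] [ 0.599942   -0.05629838  0.07013681]
bottle [ 0.55177052 -0.37844722  0.03046518] [ 0.59994667 -0.32916496  0.13664471]
```

The two views agree. The yaw is about 7.4° and the pad is at about (0.529, -0.231). Now I'll shut the gripper and move above the pad.

Emit:
{"api": "drive_tool", "payload": {
  "plan": [
    [0,[0.02,0.02,0],0],
    [0,[0.046,0.038,0],-3],
    [0,[0.046,0.038,0],-3],
    [0,[0.046,0.038,0],-3],
    [0,[0.046,0.038,0],-3],
    [0,[0.046,0.038,0],0],
    [0,[0.046,0.038,0],0],
    [0,[0.036,0.03,0],0],
    [0,[0.014,0.01,0],0],
    [0,[0,0,0],0]
  ],
  "grip_force": 30
}}

```text
time: 1.35
ee_pos: [0.529, -0.2303, 0.2527]
tcp_rot: [-180.0, 0.1, 7.5]
wrist_force: [-0.8, -0.1, -0.7]
opening: -0.0003
```

Emit:
{"api": "drive_tool", "payload": {
  "plan": [
    [0,[0,0,-0.03],0],
    [0,[0,0,-0.04],0],
    [0,[0,0,-0.025],0],
    [0,[0,0,-0.007],0],
    [0,[0,0,0],0],
    [0,[0,0,0],0]
  ]
}}

```text
time: 2.1
ee_pos: [0.5291, -0.2313, 0.1528]
tcp_rot: [179.9, -0.1, 7.4]
wrist_force: [0.1, -0.8, -0.3]
opening: -0.0002
```

Run:
```python
from h import *
o=monitor.get_obs();print(o['ee_pos'],o['wrist_force'])
a=eyes.camera('scene')[0][180:360,100:360,::-1];b=eyes.camera('top')[0][60:300,360:600,::-1]
a=cv2.resize(a,(400,277));b=cv2.resize(b,(400,400));c=np.zeros((400,800,3),np.uint8);c[:277,:400]=a;c[:,400:]=b
cv2.imwrite('pics/a1.png',c)
```

```text
[ 0.52908632 -0.23128765  0.15279024] [ 0.13042209 -0.78334715 -0.30963534]
```

View pics/a1.png

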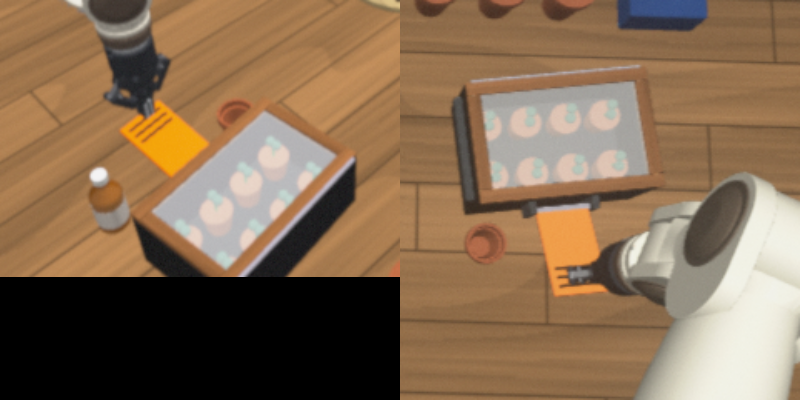

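The closed fingertips hang over the ribbed end of the lever, near composite (150,105) on the left and (580,275) on the right. The lid is shut and both neighbours are clear. I'll descend until I feel contact.

Emit:
{"api": "drive_tool", "payload": {
  "plan": [
    [0,[0,0,-0.01],0],
    [0,[0,0,-0.008],0],
    [0,[0,0,-0.004],0],
    [0,[0,0,-0.003],0],
    [0,[0,0,-0.003],0],
    [0,[0,0,-0.003],0]
  ]
}}

```text
time: 2.95
ee_pos: [0.5289, -0.2309, 0.1211]
tcp_rot: [180.0, -0.0, 7.4]
wrist_force: [-2.6, 0.3, 5.8]
opening: -0.0002
```

Contact came at the expected height, with 6 N on the wrist. Now I'll press down.

Emit:
{"api": "drive_tool", "payload": {
  "plan": [
    [0,[0,0,-0.003],0],
    [0,[0,0,-0.004],0],
    [0,[0,0,-0.005],0],
    [0,[0,0,-0.005],0],
    [0,[0,0,-0.005],0],
    [0,[0,0,-0.005],0],
    [0,[0,0,-0.005],0],
    [0,[0,0,-0.005],0],
    [0,[0,0,-0.004],0]
  ]
}}

```text
time: 4.08
ee_pos: [0.5292, -0.2309, 0.0794]
tcp_rot: [180.0, -0.1, 7.4]
wrist_force: [0.3, -0.0, 3.4]
opening: 0.0002
```

Emit:
{"api": "drive_tool", "payload": {
  "plan": [
    [0,[0,0,-0.003],0],
    [0,[0,0,-0.003],0],
    [0,[0,0,-0.002],0],
    [0,[0,0,-0.001],0],
    [0,[0,0,0],0]
  ]
}}

```text
time: 4.7
ee_pos: [0.5287, -0.2306, 0.0701]
tcp_rot: [-180.0, 0.0, 7.4]
wrist_force: [0.4, 1.5, 2.6]
opening: -0.0001
```

```bash
cat > lid.py <<'E'
from h import *
import sys
im,d=eyes.camera('scene');cv2.imwrite(f'pics/{sys.argv[1]}.png',im[:,:,::-1]);P=pts('scene',d)
yaw=np.radians(7.4);ex=np.array([np.cos(yaw),np.sin(yaw)]);o=np.array([.529,-.2307])+.23*ex
x=(P[...,:2]-o)@ex;y=(P[...,:2]-o)@np.array([-ex[1],ex[0]])
m=(d>0)&(abs(y)<.145)&(x>-.12)&(x<.12)&(P[...,2]>.128)
z=P[...,2][m];X=x[m];print(m.sum(),'zmax',z.max(),'pct',np.percentile(z,[50,99]))
a=np.arctan2(z-.121,.102-X);k=(z>.16)
if k.any():print('angle pct (top surface adds ~12mm thickness)',np.percentile(a[k],[10,50,90]),np.polyfit(X[k],z[k],1))
ob=monitor.get_obs();print(ob['time'],ob['ee_pos'],ob['wrist_force'])
E
python3 lid.py o1
```

```text
9761 zmax 0.30587194324319855 pct [0.21907454 0.30233825]
angle pct (top surface adds ~12mm thickness) [1.06212401 1.08451479 1.13588536] [-1.72207504  0.30692196]
4.75 [ 0.52866108 -0.23065439  0.07020913] [0.49412214 0.28288789 3.11873674]
```

View pics/o1.png

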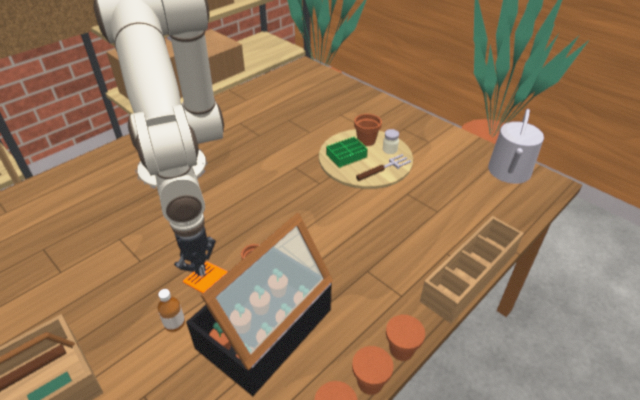

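The lid is up, with its frame at (300,225), a measured slope of 1.045 rad and its edge at 0.306 m. I'll add 1 mm for margin and hold.

Emit:
{"api": "drive_tool", "payload": {
  "plan": [
    [0,[0,0,-0.001],0],
    [0,[0,0,0],0],
    [0,[0,0,0],0],
    [0,[0,0,0],0],
    [0,[0,0,0],0],
    [0,[0,0,0],0],
    [0,[0,0,0],0],
    [0,[0,0,0],0],
    [0,[0,0,0],0],
    [0,[0,0,0],0]
  ]
}}

```text
time: 6.0
ee_pos: [0.5288, -0.2307, 0.0693]
tcp_rot: [-180.0, -0.0, 7.4]
wrist_force: [-0.3, 2.0, 5.5]
opening: -0.0001
```

Emit:
{"api": "drive_tool", "payload": {
  "plan": [
    [0,[0,0,0],0],
    [0,[0,0,0],0],
    [0,[0,0,0],0],
    [0,[0,0,0],0],
    [0,[0,0,0],0],
    [0,[0,0,0],0],
    [0,[0,0,0],0],
    [0,[0,0,0],0],
    [0,[0,0,0],0],
    [0,[0,0,0],0]
  ]
}}

```text
time: 7.25
ee_pos: [0.5288, -0.2307, 0.0694]
tcp_rot: [-180.0, -0.0, 7.4]
wrist_force: [0.9, 1.2, 5.3]
opening: 0.0001
```

Emit:
{"api": "drive_tool", "payload": {
  "plan": [
    [0,[0,0,0],0],
    [0,[0,0,0],0],
    [0,[0,0,0],0],
    [0,[0,0,0],0],
    [0,[0,0,0],0],
    [0,[0,0,0],0],
    [0,[0,0,0],0],
    [0,[0,0,0],0],
    [0,[0,0,0],0],
    [0,[0,0,0],0]
  ]
}}

```text
time: 8.5
ee_pos: [0.5288, -0.2307, 0.0693]
tcp_rot: [-180.0, -0.0, 7.4]
wrist_force: [0.5, 2.2, 5.3]
opening: 0.0003
```

```bash
python3 lid.py o2
```

```text
9684 zmax 0.30673460735260677 pct [0.22007998 0.30400643]
angle pct (top surface adds ~12mm thickness) [1.07576314 1.09833805 1.15022679] [-1.77394658  0.31267267]
8.55 [ 0.52882701 -0.23068668  0.06933999] [-0.4542602   1.42576183  5.33610326]
```

The lever is lightly on its stop (about 5 N) and has been open for 3.7 s. Now I'll ease it up slowly.

Emit:
{"api": "drive_tool", "payload": {
  "plan": [
    [0,[0,0,0],0],
    [0,[0,0,0.001],0],
    [0,[0,0,0.002],0],
    [0,[0,0,0.003],0],
    [0,[0,0,0.003],0],
    [0,[0,0,0.003],0],
    [0,[0,0,0.003],0],
    [0,[0,0,0.003],0],
    [0,[0,0,0.003],0],
    [0,[0,0,0.003],0]
  ]
}}

```text
time: 9.8
ee_pos: [0.5288, -0.2308, 0.0936]
tcp_rot: [180.0, -0.0, 7.4]
wrist_force: [-3.2, -1.5, 5.5]
opening: -0.0
```

Emit:
{"api": "drive_tool", "payload": {
  "plan": [
    [0,[0,0,0.003],0],
    [0,[0,0,0.003],0],
    [0,[0,0,0.003],0],
    [0,[0,0,0.003],0],
    [0,[0,0,0.003],0],
    [0,[0,0,0.002],0],
    [0,[0,0,0.002],0],
    [0,[0,0,0.002],0]
  ]
}}

```text
time: 10.8
ee_pos: [0.529, -0.2307, 0.1145]
tcp_rot: [180.0, -0.0, 7.4]
wrist_force: [3.6, -1.1, 5.1]
opening: -0.0002
```

```bash
python3 lid.py o3
```

```text
9619 zmax 0.17668727672625514 pct [0.14771613 0.17264383]
angle pct (top surface adds ~12mm thickness) [0.23973035 0.25626171 0.27476167] [-0.22787345  0.15022544]
10.85 [ 0.52904006 -0.23070717  0.11473588] [4.36234742 0.31680579 4.96338876]
```

Emit:
{"api": "drive_tool", "payload": {
  "plan": [
    [0,[0,0,0.0015],0],
    [0,[0,0,0.0015],0],
    [0,[0,0,0.001],0],
    [0,[0,0,0.001],0],
    [0,[0,0,0.001],0],
    [0,[0,0,0.001],0],
    [0,[0,0,0.001],0],
    [0,[0,0,0.001],0],
    [0,[0,0,0.001],0],
    [0,[0,0,0.001],0]
  ]
}}

```text
time: 12.1
ee_pos: [0.5288, -0.2307, 0.1253]
tcp_rot: [-180.0, 0.0, 7.4]
wrist_force: [4.0, -0.3, 3.6]
opening: -0.0
```

Emit:
{"api": "drive_tool", "payload": {
  "plan": [
    [0,[0,0,0.001],0],
    [0,[0,0,0.001],0],
    [0,[0,0,0.001],0],
    [0,[0,0,0.001],0],
    [0,[0,0,0.001],0],
    [0,[0,0,0.001],0],
    [0,[0,0,0.001],0],
    [0,[0,0,0.001],0],
    [0,[0,0,0],0]
  ]
}}

```text
time: 13.22
ee_pos: [0.5288, -0.2307, 0.1334]
tcp_rot: [180.0, -0.0, 7.4]
wrist_force: [0.7, -0.3, 0.4]
opening: 0.0001
```

```bash
python3 lid.py o4
```

```text
6090 zmax 0.13838211794761301 pct [0.13039481 0.13582152]
13.275 [ 0.52881015 -0.23072734  0.13333012] [-0.03005103  0.33272029 -0.62596198]
```

The force is zero and the lid is flat at 0.13 m. I'll retreat straight up, then away from the lid.

Emit:
{"api": "drive_tool", "payload": {
  "plan": [
    [0,[0,0,0.01],0],
    [0,[0,0,0.03],0],
    [0,[0,0,0.04],0],
    [0,[0,0,0.03],0],
    [0,[-0.03,0,0.02],0],
    [0,[-0.04,0,0],0],
    [0,[-0.03,0,0],0],
    [0,[0,0,0],0],
    [0,[0,0,0],0],
    [0,[0,0,0],0]
  ]
}}

```text
time: 14.52
ee_pos: [0.4295, -0.2307, 0.2632]
tcp_rot: [-180.0, 0.0, 7.4]
wrist_force: [-0.7, 0.8, -0.6]
opening: 0.0003
```

```bash
python3 lid.py o5
python3 - <<'E'
from h import *
im,d=eyes.camera('top');P=pts('top',d);z=np.load('top0.npz');P0=pts('top',z['d'])
for nm,y0,y1 in(('pot',-.16,-.05),('bottle',-.42,-.285)):
  for p in(P0,P):
    b=p[(p[...,2]>.03)&(p[...,2]<.14)&(p[...,0]>.44)&(p[...,0]<.6)&(p[...,1]>y0)&(p[...,1]<y1)]
    print(nm,b.min(0).round(3),b.max(0).round(3))
print('turntable diff px',(abs(im.astype(int)-z['im'])[160:310,130:280].max(-1)>40).sum())
E
```

```text
6079 zmax 0.13851482070360172 pct [0.13037826 0.13589594]
14.575 [ 0.42942236 -0.23069509  0.26301133] [ 0.10116999  0.46235247 -0.14507402]
pot [ 0.549 -0.126  0.031] [ 0.6   -0.056  0.07 ]
pot [ 0.549 -0.126  0.031] [ 0.6   -0.057  0.071]
bottle [ 0.552 -0.378  0.03 ] [ 0.6   -0.329  0.137]
bottle [ 0.552 -0.378  0.03 ] [ 0.6   -0.331  0.134]
turntable diff px 0
```

View pics/o5.png

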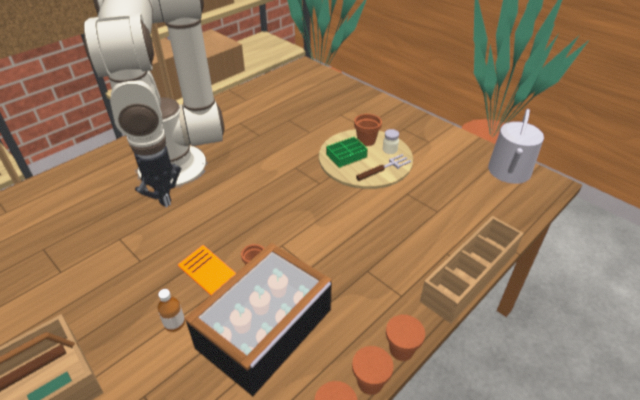

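The lid at (262,300) is shut, the lever at (207,270) is back at rest, the gripper at (158,190) is clear, and the bystanders haven't moved.

```bash
python3 -c "
from workcell import job
print(job.job_done())"
```

```text
the job is handed in; nothing more can be done
None
```

The seedlings were aired and the job is handed in, at about 14.6 s on the robot's clock; no verdict was reported.

- **Opening:** I pressed the lever down with the closed fingertips until it rested lightly on its stop. The highest force I read was about 6 N. The lid stood at about 1.05 rad and stayed open for about 3.8 s.
- **Closing:** I eased the lever up at 24 mm/s at most, and at 8 mm/s near the end. The lid followed the finger down to shut, and the force had fallen to zero before I backed away.
- **Last checks:** The lid is flat at 0.13 m and the lever looks the same as at the start. The small pot and bottle measured within about 3 mm of where they stood, and the turntable area looks unchanged. The gripper is well clear, with no contact force.

I judged the lid angle from depth points, so it is an estimate, but no check failed. The only difference was between two readings of the open lid: a straight-line fit gave 1.05–1.06 rad, while angles taken on the top surface gave 1.08–1.10 rad, because they include the lid's thickness. Both are above the 0.97 rad required.

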